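# Lay the slide box down and dock it at the code reader

### The job

The wooden slide box stands on end: push it near its top so that it topples towards the code reader and lies flat, lid (card side) up; then slide it along the bench, never picking it up, into the reader's corner, label end flush against the end stop and long side flush against the side fence. Once it is flush, press it home against the end stop with about 10 N for half a second, and let go. The reader is delicate: come up to its stops gently, never over 15 N on them or 20 N on the box, do not touch it with the robot, and leave the other things where they are.

Things in the scene. Friction and masses are not known exactly. Their poses are not given: they have to be found in the camera images.
- slide_box: Pale wooden slide box, 85 (its x) x 38 (its y) x 140 mm (its z), 0.28 to 0.56 kg, friction about 0.32 to 0.48 (lacquered). Starts standing on end. Origin: centre of the foot end it stands on, mid-thickness. z runs to the label end (small white label, up at the start); y out of the lid (white card); x along the width. Lying properly: y up, z pointing at the end stop, x at the side fence.
- dock: Low white code reader with an L of two metal stop strips, 30 mm high, 6 mm thick, rigidly fixed. Origin: inside corner of the L at bench height, z up. End stop: face y = 0, from x = -209 to 0 mm. Side fence: face x = 0, from y = 0 to 110 mm. Reader housing 50 mm high behind the end stop (y -6 to -106, x -150 to 0 mm). The box belongs at x -85 to 0, y 0 to 140 mm.
- heel (a point): Middle of the box's bottom edge (85 mm edge of the foot end) on the side away from the lid: the edge about which it topples; box frame (0, -19, 0) mm. It stays on the bench throughout.
- lid_mid (a point): Centre of the lid's face; box frame (0, 19, 70) mm; 38 mm above the bench when the box lies lid up. At the start the lid faces away from the end stop (within 0.3 rad of the dock's +y) and the box stands 0.27 to 0.34 m from the stop's face, its middle 0.10 to 0.14 m on the -x side of the fence's face: pushed high on the lid, it topples towards the stop and lands short of it.
- end_near (a point): On the label end, -x side, mid-thickness; box frame (-42.5, 0, 140) mm.
- end_far (a point): On the label end, +x side, mid-thickness; box frame (42.5, 0, 140) mm.
- foot_far (a point): On the foot end, +x side, mid-thickness; box frame (42.5, 0, 0) mm.
- cup_a: Bystander: small clear specimen jar with blue cap, 54 mm across, 62 mm high, on the far (+x) side of the work; origin under its centre.
- cup_b: Bystander: the same jar, on the robot's side (dock -x side) of the work; origin under its centre.
- reagent: Bystander: brown glass bottle, 64 mm across, 120 mm high, on the bench's far side; origin under its centre.
- tube_block: Bystander: aluminium tube block with 8 holes, 75 x 110 x 50 mm high, far side; origin under its centre.
- beaker: Bystander: glass beaker, 70 mm across, 90 mm high, far side; origin under its centre.
- dish: Bystander: lidded clear dish, 86 mm across, 16 mm high, near the robot on its left; origin under its centre.
- tip_box: Bystander: grey box 85 x 120 x 50 mm high, near the robot on its right; origin under its centre.

How it is judged:
On the way, in this order (a step that is already met when the one before it is completed fails the run):
1. the box lies flat on the bench, lid up, not yet against the end stop (angle between slide_box's own y axis and vertical below 0.08 rad and height (world z) of lid_mid between 0.033 and 0.045 m and y of end_far in the frame of dock above 0.02 m), for 0.2 s.
2. the box has been slid into the corner, flush with both stops, and is pressed home with 5 to 15 N (angle between slide_box's own y axis and vertical below 0.08 rad and height (world z) of lid_mid between 0.033 and 0.045 m and y of each of end_near, end_far in the frame of dock below 0.002 m and x of end_far in the frame of dock between -0.002 and 0.003 m and x of foot_far in the frame of dock above -0.002 m and y of end_far in the frame of dock above -0.003 m and contact force between slide_box and dock above 5 N), for 0.2 s.
At the end, for the whole second after the job is handed in: The box lies flat, lid up (within 0.08 rad), at rest in the reader's corner: both corners of its label end within 2 mm of the end stop's face and both ends of its +x long side within 2 mm of the side fence's face (box not pressed into them by more than 3 mm); robot clear (angle between slide_box's own y axis and vertical below 0.08 rad and height (world z) of lid_mid between 0.033 and 0.045 m and y of each of end_near, end_far in the frame of dock below 0.002 m and x of end_far in the frame of dock between -0.002 and 0.003 m and x of foot_far in the frame of dock above -0.002 m and y of end_far in the frame of dock above -0.003 m and linear speed of slide_box below 0.01 m/s and angular speed of slide_box below 0.05 rad/s); the robot touches nothing.
It fails at once if the box is pressed against the reader or its stops with more than 15 N (contact force between slide_box and dock above 15 N).
It fails at once if the robot pushes or squeezes the box with more than 20 N (contact force between any of the arm, the fingers and slide_box above 20 N).
It fails at once if the robot touches the reader or its stops (more than 1 N) (contact force between any of the arm, the fingers and dock above 1 N).
It fails at once if the box is picked up: its heel edge comes more than 30 mm off the bench (height (world z) of heel above 0.03 m).
It fails at once if a bystander is moved more than 20 mm (distance of any of cup_a, cup_b, reagent, tube_block, beaker, dish, tip_box from where it was at the start of the episode above 0.02 m).
It also fails if it takes over 72 s, if anything falls off the work surface, if the arm or the gripper's body presses on something with over 40 N, if the wrist force passes 120 N, or if a joint passes its speed limit or range.

### The arm

A 7-joint arm with a two-finger parallel gripper is mounted at the origin on the work surface. World frame = base frame: x ahead of the robot, y to its left, z up, the work surface at z = 0. Lengths are in m, angles in rad, forces in N, time in s.
With the tool pointing down it reaches from about 0.4 to 0.85 m from the base axis. Payload 10.4 kg.
Tool frame: the origin (TCP) lies at the very end of the fingers, on their centre line; the grasp point (between the pads) lies r.tcp_to_grasp behind it (r.tcp_to_grasp is the distance from the TCP to the grasp point, in m); z points along the fingers, y is the line along which they close (so a half turn about z gives the same grasp; the last joint's range is limited). The gripper opens to 87 mm and grips with 3 to 60 N. Pads are 19 mm wide; open, the fingers measure 117 mm over their backs; the gripper's body (75 mm by 190 mm) begins 51 mm behind the grasp point.
Start: joints at [-1.315, 0.332, -0.065, 1.46, 0.022, 1.35, -0.088], TCP at [0.172, 0.601, 0.223] pointing down, gripper open.
Joint ranges: [-2.6, 2.6], [-0.5, 2.12], [-1.47, 1.34], [0.16, 2.42], [-1.27, 4.41], [0.06, 2.06], [-2.6, 2.6]. Speed limits (rad/s): [2.22, 2.22, 2.79, 2.79, 3.14, 3.14, 3.14].

### API

Orientations are given as a unit quaternion [x, y, z, w].
In Python, from bench import monitor, cams, ticket, r gives the robot as it stands.
- The arm moves only by the shell command python3 -m crank 'ROWS' [OPENING] [FORCE]. ROWS is a JSON object whose one key "steps" holds a list of rows, each a list of 2 entries, a list of its own where there are three numbers: the shift along the world's x, y, z in units of 25 mm (1.0 is 25 mm), then the turn, a rotation vector about the world's x, y, z in units of 5 degrees (1.0 is 5 degrees). In form: {"steps": [[[x, y, z], [ax, ay, az]], ...]}. A call has 1 to 10 rows; each row shifts and turns the commanded pose from where the row before left it; what a row does not reach is not made up. A row lasts 1/12 s, in which the tool goes at most 41.7 mm and 7.16 degrees, less where a joint would pass 70% of its speed; a pose out of reach is approached as far as the arm can. A call is refused whole if a number of a shift passes 1 or a number of a turn 1, either way. A call with a gripper value outside its range is refused whole. OPENING is the finger opening in mm, from 0 to 87, set as the call begins (- or left out, the last holds). The fingers move at their own pace and stop on an object; FORCE is the grip in N (left out, the last holds). Time passes only in rows, so rows that do not move let the fingers close. It gives the time, the measured TCP pose, the force, the opening and the grip force at its end, in the units of the state.
- monitor.read_state(): the state, without advancing time (a new reading comes with each control period).
- cams.camera(name): name is "scene" or "top" or "wrist"; returns a dict with "pixels" (400x640x3 uint8, blue, green, red), "z_map" (400x640 float32, m along the optical axis (not along the pixel's ray), 0 where there is no reading), "vfov" (degrees; the focal length in pixels is half the picture's height over the tangent of half this angle, whatever the lens; pixels are square), "cx", "cy" (the principal point, pixels), "T" (4x4, takes a point from camera to world coordinates). Camera axes: x right, y up, looking along -z (the intrinsics and any distortion apply to the point x, -y, -z); pixel columns grow to the right and rows downward; lengths in m; the calibration is good to about 2 mm. A picture is of the moment at which its call begins.
- ticket.close_job(): hands the job in; it is judged then, once.
The state is a dict: "time": time; "joint_positions": joint angles; "joint_vel": joint speeds; "joint_torque": joint torques, N m; "ee_pos": TCP position; "eef_rot": TCP orientation; "ft_force": force on the tool from outside, world axes, zero at the start; "torque": the same for the moment, N m; "width": finger opening in m; "grip_force": force on a finger pad.
Only numpy, scipy, OpenCV 4.12 (cv2) and the standard library are available. Lean on these libraries where they do the work, as an engineer would, in place of code of your own. Each camera call takes 0.05 s, during which the arm holds its last target. There are 200 camera calls.

## Working session

There is one attempt and no reset: what is moved stays moved. The work goes in short steps, Python scripts to look and compute and a shell command to move; the robot and the scene stay as the last step left them, time stands still between calls to the robot, and variables do not carry over. Pictures are saved under pics/ and viewed, at most 10 in all, crops included, and the job is handed in when it is done.

```bash
ls; mkdir -p pics
cat > h.py <<'E'
import numpy as np, cv2
from bench import monitor, cams, ticket, r
def grab(n):
    c=cams.camera(n); c['f']=200/np.tan(np.radians(c['vfov'])/2); return c
def pts(c):  # world point per pixel from depth
    z=c['z_map']; v,u=np.mgrid[:400,:640]
    P=np.stack([(u-c['cx'])/c['f']*z,-(v-c['cy'])/c['f']*z,-z],-1)
    return P@c['T'][:3,:3].T+c['T'][:3,3]
def ray(c,u,v,h):
    d=c['T'][:3,:3]@np.array([(u-c['cx'])/c['f'],-(v-c['cy'])/c['f'],-1]); o=c['T'][:3,3]
    return o+d*(h-o[2])/d[2]
E
python3 - <<'E'
from h import *
s=monitor.read_state(); print(s['time'],s['ee_pos'],s['eef_rot'],s['ft_force'],s['width'],r.tcp_to_grasp)
for n in('top','scene'):
    c=grab(n); cv2.imwrite(f'pics/{n}0.png',c['pixels']); print(n,{k:c[k] for k in c if k not in('pixels','z_map')})
    np.savez(f'pics/{n}0.npz',**c)
E
```

```text
pics
0.0 [0.17188581 0.60050011 0.22175972] [ 1.38917795e-01  9.90303667e-01 -6.99781610e-04 -6.44331763e-05] [-0.399571   -0.33735374 -0.28698089] 0.08692888710425224 0.0187
top {'vfov': 45.473385218640495, 'cx': 320.57944084768684, 'cy': 199.90543589213573, 'T': array([[ 2.08285341e-04,  9.82082532e-01, -1.88451207e-01,
         3.15029850e-01],
       [-9.99930249e-01,  2.42996905e-03,  1.15582138e-02,
         1.79923549e-02],
       [ 1.18090505e-02,  1.88435655e-01,  9.82014537e-01,
         1.37424317e+00],
       [ 0.00000000e+00,  0.00000000e+00,  0.00000000e+00,
         1.00000000e+00]]), 'f': np.float64(477.2566562323841)}
scene {'vfov': 53.44229425388078, 'cx': 324.42000890091, 'cy': 197.79196604813328, 'T': array([[-0.85353364, -0.32057734,  0.41074383,  0.95190228],
       [ 0.52087125, -0.50505631,  0.68819421,  0.64151272],
       [-0.0131707 ,  0.80134156,  0.59806206,  0.67469574],
       [ 0.        ,  0.        ,  0.        ,  1.        ]]), 'f': np.float64(397.2903691947659)}
```

View pics/top0.png

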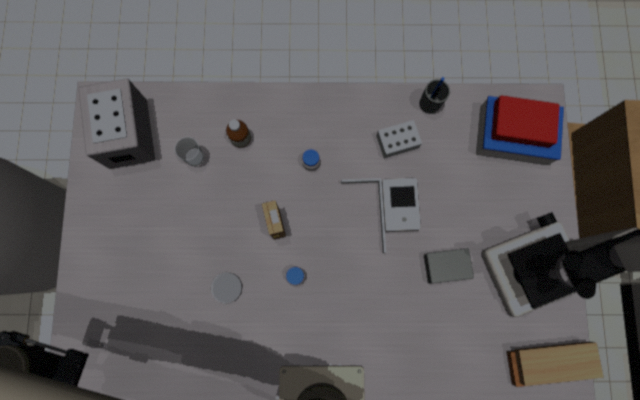

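View pics/scene0.png

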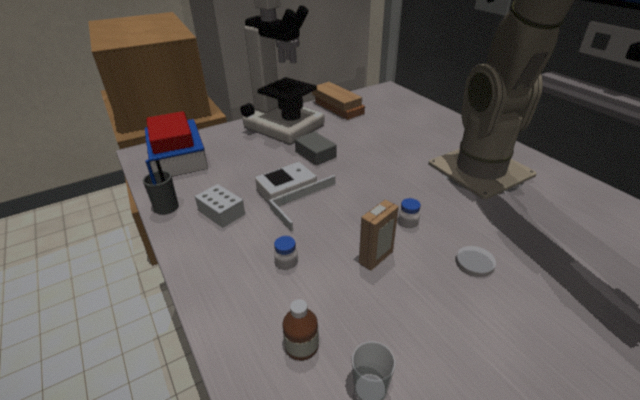

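The top view shows the box standing at about (273,220), with the L corner at about (380,181). The end stop runs down to (384,252) and the fence left to (341,181). Jars are at (310,158) and (295,275). In the scene view the card side of the box faces right, towards world +y. Next I'll measure.

```bash
cat > m.py <<'E'
from h import *
def rect(P,lo,hi,x0,x1,y0,y1):
    m=(P[...,2]>lo)&(P[...,2]<hi)&(P[...,0]>x0)&(P[...,0]<x1)&(P[...,1]>y0)&(P[...,1]<y1)
    return m
E
python3 - <<'E'
from m import *
for n in('top','scene'):
    c=dict(np.load(f'pics/{n}0.npz')); P=pts(c)
    if n=='top':
        for nm,u,v in [('box',273,204),('corner',380,181),('ES',384,250),('F',343,181),('cupa',310,157),('cupb',295,275),('bench',250,250),('housing',410,225)]: print(nm,P[v,u].round(4))
    b=rect(P,.128,.152,.3,.7,0,.25); q=P[b][:,:2].astype(np.float32)
    R=cv2.minAreaRect(q); print(n,'box top',b.sum(),R, cv2.boxPoints(R).round(4).tolist(),np.median(P[b][:,2]))
    s=rect(P,.024,.036,.3,.62,-.2,.1); print('strip',s.sum(), np.median(P[s][:,2]))
    cv2.imwrite(f'pics/mask_{n}.png',np.uint8(s|b)*255)
    Q=P[s]
    # end stop / fence top points
    for nm,mm in(('x-run',(Q[:,0]<.46)),('y-run',(Q[:,1]>-.1))):
        q=Q[mm]; 
        if len(q)>5: print(nm,len(q),q.min(0).round(4),q.max(0).round(4),cv2.fitLine(q[:,:2].astype(np.float32),cv2.DIST_HUBER,0,.01,.01).ravel().round(4))
E
```

```text
box [0.5404 0.1283 0.141 ]
corner [ 0.629  -0.1698  0.0305]
ES [ 0.4297 -0.1763  0.0311]
F [ 0.6296 -0.0629  0.0266]
cupa [0.6915 0.0327 0.0611]
cupb [0.359  0.072  0.0607]
bench [ 0.432   0.2045 -0.0013]
housing [ 0.4978 -0.2478  0.0525]
top box top 472 ((0.5082390904426575, 0.13119544088840485), (0.08622762560844421, 0.03819878771901131), 14.902477264404297) [[0.4616999924182892, 0.13860000669956207], [0.4715000092983246, 0.10170000046491623], [0.5547999739646912, 0.12380000203847885], [0.5450000166893005, 0.1606999933719635]] 0.1389236145187437
strip 204 0.029915452283572175
x-run 70 [ 0.3327 -0.1798  0.0242] [0.4586 0.0979 0.0354] [ 0.3745 -0.9272  0.3692  0.0154]
y-run 41 [0.3327 0.0482 0.0242] [0.3849 0.0979 0.0354] [ 0.8745 -0.485   0.3537  0.0659]
scene box top 596 ((0.509803295135498, 0.131437286734581), (0.08601979166269302, 0.0389392226934433), 14.844861030578613) [[0.46320000290870667, 0.13920000195503235], [0.4731999933719635, 0.10159999877214432], [0.5564000010490417, 0.12359999865293503], [0.5464000105857849, 0.16130000352859497]] 0.140657028905118
strip 365 0.030971866427234596
x-run 123 [ 0.3474 -0.1816  0.0241] [0.4596 0.0997 0.0359] [ 2.442e-01 -9.697e-01  3.997e-01  2.000e-04]
y-run 88 [0.3474 0.0518 0.0241] [0.3885 0.0997 0.0359] [ 0.7191 -0.6949  0.372   0.09  ]
```

Run:
```python
import cv2,numpy as np
a=cv2.imread('pics/top0.png')[160:275,255:425]; a=cv2.convertScaleAbs(cv2.resize(a,None,fx=4.6,fy=4.6,interpolation=2),alpha=1.5)
cv2.imwrite('pics/crop.png',a)
```

```text
(no output)
```

View pics/crop.png

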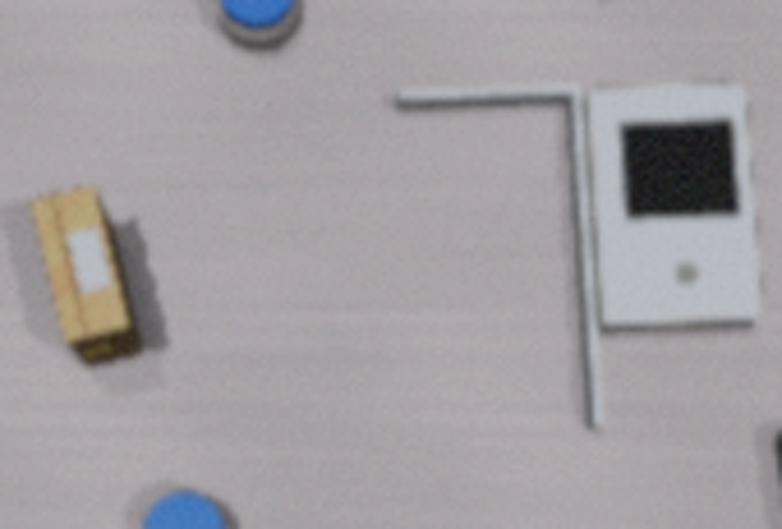

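The crop shows the L strips, the box with its white label, and the lid edge on the left. I'll fit the strips more tightly.

Run:
```python
from m import *
for n in('top','scene'):
    c=dict(np.load(f'pics/{n}0.npz')); P=pts(c)
    for nm,box in(('endstop',(.425,.61,-.186,-.155)),('fence',(.61,.65,-.155,-.055))):
        q=P[rect(P,.026,.035,*box)]
        L=cv2.fitLine(q[:,:2].astype(np.float32),cv2.DIST_HUBER,0,.01,.01).ravel()
        d=(q[:,:2]-L[2:])@np.array([-L[1],L[0]])
        print(n,nm,len(q),L.round(4),'angle',np.degrees(np.arctan2(L[1],L[0])).round(2),d.min().round(4),d.max().round(4),np.percentile(d,[5,95]).round(4),q.min(0).round(4),q.max(0).round(4))
```

```text
top endstop 136 [ 0.9991  0.0425  0.5343 -0.1741] angle 2.43 -0.0046 0.0041 [-0.0031  0.0035] [ 0.4269 -0.1807  0.0262] [ 0.6085 -0.1684  0.0349]
top fence 71 [ 0.0445 -0.999   0.6339 -0.1055] angle -87.45 -0.0038 0.0035 [-0.0031  0.0031] [ 0.6284 -0.1526  0.026 ] [ 0.6384 -0.0568  0.0331]
scene endstop 220 [ 0.9996  0.0287  0.5038 -0.1747] angle 1.65 -0.0069 0.0061 [-0.0054  0.0046] [ 0.4255 -0.1829  0.0261] [ 0.6084 -0.1662  0.0349]
scene fence 84 [ 0.0477 -0.9989  0.6358 -0.0993] angle -87.26 -0.0045 0.0038 [-0.0035  0.003 ] [ 0.6294 -0.1541  0.0262] [ 0.6407 -0.0552  0.0345]
```

```bash
python3 -m crank '{"steps": [[[0.75,-0.95,0],[0,0,-0.7]],[[0.75,-0.95,0],[0,0,-0.7]],[[0.75,-0.95,0],[0,0,-0.7]],[[0.75,-0.95,0],[0,0,-0.7]],[[0.75,-0.95,0],[0,0,-0.7]],[[0.75,-0.95,0],[0,0,-0.7]],[[0.75,-0.95,0],[0,0,-0.7]],[[0.75,-0.95,0],[0,0,-0.7]],[[0.75,-0.95,0],[0,0,-0.7]],[[0.75,-0.95,0],[0,0,-0.7]]]}' 45
python3 -m crank '{"steps": [[[0.75,-0.95,0],[0,0,-0.7]],[[0.75,-0.95,0],[0,0,-0.7]],[[0.75,-0.95,0],[0,0,-0.7]],[[0.75,-0.95,0],[0,0,-0.7]],[[0.75,-0.95,0],[0,0,-0.7]],[[0.75,-0.95,0],[0,0,-0.7]],[[0.75,-0.95,0],[0,0,-0.7]],[[0,0,0],[0,0,0]],[[0,0,0],[0,0,0]]]}'
```

```text
time: 0.93
ee_pos: [0.3601, 0.3619, 0.2224]
eef_rot: [0.432, 0.902, -0.0, -0.0]
ft_force: [0.4, 0.2, 0.3]
width: 0.0453
grip_force: 0.0
time: 1.68
ee_pos: [0.4914, 0.1955, 0.2223]
eef_rot: [0.613, 0.79, -0.0, 0.0]
ft_force: [-0.6, 0.8, 0.8]
width: 0.0448
grip_force: 0.0
```

```bash
python3 -m crank '{"steps": [[[0,0,-1],[0,0,0.1]],[[0,0,-1],[0,0,0]],[[0,0,-1],[0,0,0]],[[0,0,-0.8],[0,0,0]],[[0,0,-0.3],[0,0,0]],[[0.1,-0.4,0],[0,0,0]],[[0.1,-0.4,0],[0,0,0]],[[0.05,-0.2,0],[0,0,0]]]}'
for i in 1 ; do python3 -m crank '{"steps": [[[0.025,-0.1,0],[0,0,0]],[[0.025,-0.1,0],[0,0,0]],[[0.025,-0.1,0],[0,0,0]],[[0.025,-0.1,0],[0,0,0]],[[0.025,-0.1,0],[0,0,0]],[[0.025,-0.1,0],[0,0,0]]]}'; done
```

```text
time: 2.35
ee_pos: [0.4982, 0.1705, 0.1215]
eef_rot: [0.609, 0.793, 0.001, 0.001]
ft_force: [-0.5, -0.7, 0.7]
width: 0.0453
grip_force: 0.0
time: 2.85
ee_pos: [0.5008, 0.1572, 0.1202]
eef_rot: [0.608, 0.794, 0.0, -0.0]
ft_force: [-0.5, 1.4, 0.5]
width: 0.0451
grip_force: 0.3
```

```bash
python3 -m crank '{"steps": [[[0.03,-0.12,0],[0,0,0]],[[0.03,-0.12,0],[0,0,0]],[[0.03,-0.12,0],[0,0,0]],[[0.03,-0.12,0],[0,0,0]],[[0.03,-0.12,0],[0,0,0]],[[0.03,-0.12,0],[0,0,0]],[[0.03,-0.12,0],[0,0,0]],[[0.03,-0.12,0],[0,0,0]]]}'
python3 - <<'E'
from m import *
c=grab('top');P=pts(c)
b=rect(P,.1,.16,.4,.6,0.,.16);print(P[b].min(0),P[b].max(0))
c=grab('wrist');cv2.imwrite('pics/w1.png',c['pixels'])
E
```

```text
time: 3.52
ee_pos: [0.5068, 0.1328, 0.1201]
eef_rot: [0.609, 0.793, 0.0, 0.0]
ft_force: [-0.8, -0.3, 0.6]
width: 0.045
grip_force: 0.0
[0.4775482  0.07278932 0.11347138] [0.56046559 0.09758482 0.14249309]
```

```bash
python3 -m crank '{"steps": [[[0.03,-0.12,0],[0,0,0]],[[0.03,-0.12,0],[0,0,0]],[[0.03,-0.12,0],[0,0,0]],[[0.03,-0.12,0],[0,0,0]],[[0.03,-0.12,0],[0,0,0]],[[0.03,-0.12,0],[0,0,0]],[[0.03,-0.12,0],[0,0,0]],[[0,0,0],[0,0,0]],[[0,0,0],[0,0,0]],[[0,0,0],[0,0,0]]]}'
python3 - <<'E'
from m import *
c=grab('top');P=pts(c);cv2.imwrite('pics/top1.png',c['pixels'])
b=rect(P,.1,.16,.4,.6,-.1,.16);print(b.sum())
b=rect(P,.033,.044,.43,.61,-.12,.16);R=cv2.minAreaRect(P[b][:,:2].astype(np.float32));print(b.sum(),R,cv2.boxPoints(R).round(4).tolist())
c=grab('scene');P=pts(c);cv2.imwrite('pics/scene1.png',c['pixels'])
b=rect(P,.033,.044,.43,.61,-.12,.16);R=cv2.minAreaRect(P[b][:,:2].astype(np.float32));print(b.sum(),R,cv2.boxPoints(R).round(4).tolist())
E
```

```text
time: 4.45
ee_pos: [0.512, 0.1123, 0.1201]
eef_rot: [0.609, 0.794, 0.0, -0.0]
ft_force: [-0.2, 0.4, -0.0]
width: 0.0455
grip_force: 0.0
0
970 ((0.5368865132331848, 0.020088233053684235), (0.08615174889564514, 0.1029091477394104), 15.001872062683105) [[0.4819999933242798, 0.05860000103712082], [0.5085999965667725, -0.040800001472234726], [0.5917999744415283, -0.01850000023841858], [0.5651999711990356, 0.08089999854564667]]
1408 ((0.534135639667511, 0.03797386586666107), (0.08829094469547272, 0.1407022774219513), 14.93267822265625) [[0.4733999967575073, 0.09459999948740005], [0.5095999836921692, -0.0414000004529953], [0.5949000120162964, -0.01860000006854534], [0.5587000250816345, 0.11729999631643295]]
```

View pics/scene1.png

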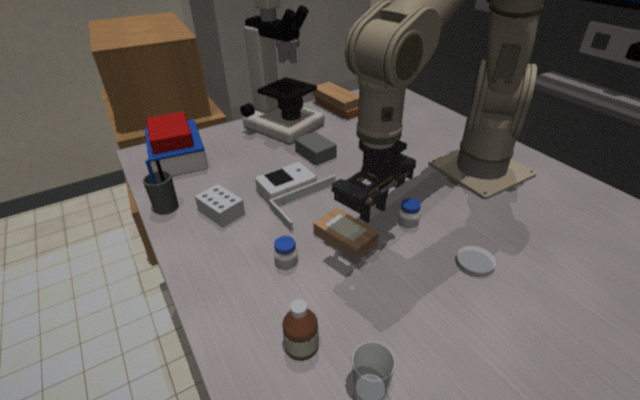

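Box lies flat, card up, about (320–378, 212–258). It sits well short of the stop, label end towards the dock. Going behind the foot end.

```bash
python3 -m crank '{"steps": [[[-0.17,0.62,0],[0,0,0]],[[-0.17,0.62,0],[0,0,0]],[[0,0,-1],[0,0,0.1]],[[0,0,-1],[0,0,0]],[[0,0,-1],[0,0,0]],[[0,0,-0.8],[0,0,0]],[[0,0,-0.4],[0,0,0]],[[0,0,0],[0,0,0]],[[0.1,-0.4,0],[0,0,0]],[[0.1,-0.4,0],[0,0,0]]]}'
python3 -m crank '{"steps": [[[0.025,-0.1,0],[0,0,0]],[[0.025,-0.1,0],[0,0,0]],[[0.025,-0.1,0],[0,0,0]],[[0.025,-0.1,0],[0,0,0]],[[0.025,-0.1,0],[0,0,0]]]}'
```

```text
time: 5.38
ee_pos: [0.5095, 0.123, 0.0163]
eef_rot: [0.605, 0.796, 0.001, 0.0]
ft_force: [1.0, -0.9, -0.2]
width: 0.0446
grip_force: 0.0
time: 5.8
ee_pos: [0.5118, 0.1112, 0.0155]
eef_rot: [0.605, 0.796, 0.001, -0.0]
ft_force: [-1.6, 2.0, 1.7]
width: 0.0451
grip_force: 1.3
```

```bash
python3 -m crank '{"steps": [[[0.028,-0.117,0],[0,0,-0.0875]],[[0.028,-0.117,0],[0,0,-0.0875]],[[0.028,-0.117,0],[0,0,-0.0875]],[[0.028,-0.117,0],[0,0,-0.0875]],[[0.028,-0.117,0],[0,0,-0.0875]],[[0.028,-0.117,0],[0,0,-0.0875]],[[0.028,-0.117,0],[0,0,-0.0875]],[[0.028,-0.117,0],[0,0,-0.0875]],[[0.028,-0.117,0],[0,0,-0.0875]],[[0.028,-0.117,0],[0,0,-0.0875]]]}'
python3 -m crank '{"steps": [[[0.019,-0.119,0],[0,0,-0.0875]],[[0.019,-0.119,0],[0,0,-0.0875]],[[0.019,-0.119,0],[0,0,-0.0875]],[[0.019,-0.119,0],[0,0,-0.0875]],[[0.019,-0.119,0],[0,0,-0.0875]],[[0.019,-0.119,0],[0,0,-0.0875]],[[0.019,-0.119,0],[0,0,-0.0875]],[[0.019,-0.119,0],[0,0,-0.0875]],[[0.019,-0.119,0],[0,0,-0.0875]],[[0.019,-0.119,0],[0,0,-0.0875]]]}'
cat > box.py <<'E'
from m import *
C=np.array([.6345,-.1667]);th=np.radians(2.45);ex=np.array([np.cos(th),np.sin(th)]);ey=np.array([-ex[1],ex[0]])
for n in('top','scene'):
    c=grab(n);P=pts(c)
    b=rect(P,.033,.044,.43,.66,-.16,.16)
    k=cv2.connectedComponentsWithStats(np.uint8(b),connectivity=8);b=k[1]==1+np.argmax(k[2][1:,4])
    R=cv2.minAreaRect(P[b][:,:2].astype(np.float32));B=cv2.boxPoints(R)-C
    print(n,b.sum(),np.round(R[1],4),R[2],'dock corners',np.c_[B@ex,B@ey].round(4).tolist())
s=monitor.read_state();e=np.array(s['ee_pos'])[:2]-C;a=s['eef_rot'];print('tcp dock',(e@ex).round(4),(e@ey).round(4),'z',s['ee_pos'][2],'tool yaw rel dock',np.degrees(2*np.arctan2(a[1],a[0]))-2.45-90,np.degrees(np.arctan2(2*a[0]*a[1],a[1]**2-a[0]**2)),s['ft_force'],s['time'])
E
python3 box.py
```

```text
time: 6.63
ee_pos: [0.5187, 0.0811, 0.0151]
eef_rot: [0.635, 0.772, 0.0, 0.0]
ft_force: [0.1, 2.3, 1.7]
width: 0.0451
grip_force: 1.3
time: 7.47
ee_pos: [0.5234, 0.0513, 0.0151]
eef_rot: [0.664, 0.747, 0.0, -0.0]
ft_force: [-0.6, 2.3, 1.9]
width: 0.0449
grip_force: 1.3
top 930 [0.0866 0.0995] 6.208558559417725 dock corners [[-0.1405, 0.1682], [-0.134, 0.0689], [-0.0476, 0.0746], [-0.0541, 0.1739]]
scene 224 [0.0881 0.0488] 10.621837615966797 dock corners [[-0.1364, 0.1115], [-0.1295, 0.0632], [-0.0423, 0.0757], [-0.0492, 0.124]]
tcp dock -0.1018 0.2219 z 0.015001434740782867 tool yaw rel dock 4.245725042476721 83.30427495752328 [ 0.21046855 -0.42997296 -0.12800003] 7.5667
```

```bash
python3 -m crank '{"steps": [[[0.0096,-0.12,0],[0,0,-0.0875]],[[0.0096,-0.12,0],[0,0,-0.0875]],[[0.0096,-0.12,0],[0,0,-0.0875]],[[0.0096,-0.12,0],[0,0,-0.0875]],[[0.0096,-0.12,0],[0,0,-0.0875]],[[0.0096,-0.12,0],[0,0,-0.0875]],[[0.0096,-0.12,0],[0,0,-0.0875]],[[0.0096,-0.12,0],[0,0,-0.0875]],[[0.0096,-0.12,0],[0,0,-0.0875]],[[0.0096,-0.12,0],[0,0,-0.0875]]]}'
python3 -m crank '{"steps": [[[0.005,-0.12,0],[0,0,0]],[[0.005,-0.12,0],[0,0,0]],[[0.005,-0.12,0],[0,0,0]],[[0.005,-0.12,0],[0,0,0]],[[0.005,-0.1,0],[0,0,0]],[[0,0,0],[0,0,0]]]}'
python3 box.py
```

```text
time: 8.4
ee_pos: [0.5258, 0.0213, 0.0151]
eef_rot: [0.692, 0.722, 0.0, 0.0]
ft_force: [1.2, 1.6, -1.1]
width: 0.0448
grip_force: 0.6
time: 8.9
ee_pos: [0.5264, 0.0063, 0.0151]
eef_rot: [0.692, 0.722, -0.0, 0.0]
ft_force: [-0.8, 0.3, -0.1]
width: 0.0452
grip_force: 0.0
top 842 [0.0859 0.0905] 1.9074034690856934 dock corners [[-0.1421, 0.1173], [-0.143, 0.0268], [-0.0571, 0.026], [-0.0563, 0.1164]]
scene 104 [0.0865 0.0214] 1.5547884702682495 dock corners [[-0.1414, 0.0474], [-0.1417, 0.026], [-0.0552, 0.0246], [-0.0548, 0.0461]]
tcp dock -0.1005 0.1779 z 0.015111112730099893 tool yaw rel dock -0.07364385723643352 87.62364385723644 [-0.1953625   0.06380699  0.56486285] 9.0
```

```bash
python3 -m crank '{"steps": [[[0,0.8,0.2],[0,0,0]],[[0,0,0.9],[0,0,0]],[[0,0,0.9],[0,0,0]],[[0,0,1],[0,0,0]],[[0,0,1],[0,0,0]],[[-0.16,-0.232,0],[0,0,1]],[[-0.16,-0.232,0],[0,0,1]],[[-0.16,-0.232,0],[0,0,1]],[[-0.16,-0.232,0],[0,0,1]],[[-0.16,-0.232,0],[0,0,1]]]}' 70
python3 -m crank '{"steps": [[[-0.16,-0.232,0],[0,0,1]],[[-0.16,-0.232,0],[0,0,1]],[[-0.16,-0.232,0],[0,0,1]],[[-0.16,-0.232,0],[0,0,1]],[[-0.16,-0.232,0],[0,0,1]],[[-0.16,-0.232,0],[0,0,1]],[[-0.16,-0.232,0],[0,0,1]],[[-0.16,-0.232,0],[0,0,1]],[[-0.16,-0.232,0],[0,0,1]],[[-0.16,-0.232,0],[0,0,1]]]}'
python3 -m crank '{"steps": [[[-0.16,-0.232,0],[0,0,1]],[[-0.16,-0.232,0],[0,0,1]],[[-0.16,-0.232,0],[0,0,1]],[[0,0,0],[0,0,0]],[[0,0,0],[0,0,0]]]}'
python3 box.py; python3 -c "
from h import *
print(monitor.read_state()['joint_positions'])"
```

```text
time: 9.83
ee_pos: [0.5062, -0.0022, 0.1152]
eef_rot: [0.518, 0.856, 0.0, 0.0]
ft_force: [0.8, 0.3, 0.4]
width: 0.0705
grip_force: 0.0
time: 10.67
ee_pos: [0.4662, -0.0602, 0.1151]
eef_rot: [0.108, 0.994, -0.0, 0.0]
ft_force: [-0.2, 0.7, -1.0]
width: 0.0702
grip_force: 0.0
time: 11.08
ee_pos: [0.4544, -0.0773, 0.1152]
eef_rot: [-0.019, 1.0, 0.0, 0.0]
ft_force: [1.1, -0.5, 1.1]
width: 0.07
grip_force: 0.0
top 266 [0.0458 0.056 ] 89.90741729736328 dock corners [[-0.1132, 0.1212], [-0.0573, 0.1188], [-0.0553, 0.1646], [-0.1112, 0.167]]
scene 1127 [0.0857 0.1431] 2.5679497718811035 dock corners [[-0.1409, 0.1672], [-0.1406, 0.0241], [-0.0549, 0.0243], [-0.0552, 0.1674]]
tcp dock -0.1758 0.0974 z 0.1151708202345249 tool yaw rel dock 89.81365348134818 -2.263653481348172 [-0.79764687 -0.58098314 -0.05016108] 11.1833
[-0.37628008  0.05573745  0.46157045  2.03203313 -0.02867727  1.0595219
  1.70900246]
```

```bash
python3 -m crank '{"steps": [[[0,0,-1],[0,0,0]],[[0,0,-1],[0,0,0]],[[0,0,-1],[0,0,0]],[[0,0,-0.7],[0,0,0]],[[0,0,-0.3],[0,0,0]],[[0.4,0.017,0],[0,0,0]],[[0.3,0.013,0],[0,0,0]],[[0.1,0.004,0],[0,0,0]],[[0.1,0.004,0],[0,0,0]],[[0.1,0.004,0],[0,0,0]]]}'
python3 -m crank '{"steps": [[[0.1,0.004,0],[0,0,0]],[[0.1,0.004,0],[0,0,0]],[[0.1,0.004,0],[0,0,0]],[[0.1,0.004,0],[0,0,0]],[[0.1,0.004,0],[0,0,0]],[[0.1,0.004,0],[0,0,0]],[[0.1,0.004,0],[0,0,0]],[[0.1,0.004,0],[0,0,0]],[[0.1,0.004,0],[0,0,0]],[[0.1,0.004,0],[0,0,0]]]}'
python3 box.py
```

```text
time: 12.02
ee_pos: [0.4799, -0.0762, 0.0157]
eef_rot: [-0.021, 1.0, 0.0, 0.0]
ft_force: [-1.7, -0.1, 1.8]
width: 0.0703
grip_force: 1.3
time: 12.85
ee_pos: [0.5046, -0.0752, 0.015]
eef_rot: [-0.021, 1.0, 0.0, -0.0]
ft_force: [-2.6, 0.9, 0.9]
width: 0.0703
grip_force: 1.3
top 184 [0.0373 0.0455] 88.9113998413086 dock corners [[-0.0763, 0.129], [-0.0309, 0.1262], [-0.0286, 0.1634], [-0.074, 0.1662]]
scene 1218 [0.1069 0.1436] 2.409252882003784 dock corners [[-0.1325, 0.167], [-0.1326, 0.0234], [-0.0257, 0.0233], [-0.0256, 0.167]]
tcp dock -0.1253 0.097 z 0.015142337925365654 tool yaw rel dock 89.96031863799377 -2.410318637993749 [-0.4339761   0.23002708 -0.43677252] 12.95
```

```bash
python3 -m crank '{"steps": [[[0.1,0.004,0],[0,0,0]],[[0.1,0.004,0],[0,0,0]],[[0.1,0.004,0],[0,0,0]],[[0.1,0.004,0],[0,0,0]],[[0.1,0.004,0],[0,0,0]],[[0.1,0.004,0],[0,0,0]],[[0.1,0.004,0],[0,0,0]],[[0.1,0.004,0],[0,0,0]]]}'
python3 -m crank '{"steps": [[[0.04,0.002,0],[0,0,0]],[[0.04,0.002,0],[0,0,0]],[[0.04,0.002,0],[0,0,0]]]}'
python3 box.py
```

```text
time: 13.62
ee_pos: [0.5247, -0.0744, 0.015]
eef_rot: [-0.021, 1.0, 0.0, 0.0]
ft_force: [-1.3, 0.7, -0.4]
width: 0.0699
grip_force: 0.7
time: 13.87
ee_pos: [0.5274, -0.0743, 0.0151]
eef_rot: [-0.021, 1.0, 0.0, -0.0]
ft_force: [-1.6, -0.3, 0.2]
width: 0.0699
grip_force: 1.0
top 170 [0.0374 0.0448] 89.86003112792969 dock corners [[-0.0519, 0.1299], [-0.0072, 0.1279], [-0.0055, 0.1653], [-0.0502, 0.1673]]
scene 1243 [0.107  0.1451] 2.1298458576202393 dock corners [[-0.1102, 0.1691], [-0.111, 0.0239], [-0.004, 0.0233], [-0.0032, 0.1685]]
tcp dock -0.1029 0.0969 z 0.015091376217825941 tool yaw rel dock 89.95251445155128 -2.402514451551253 [-0.90893552  0.14950385 -0.52767134] 13.9667
```

```bash
python3 -m crank '{"steps": [[[0.03,0.001,0],[0,0,0]],[[0.03,0.001,0],[0,0,0]]]}'; python3 -m crank '{"steps": [[[0.02,0.001,0],[0,0,0]],[[0.02,0.001,0],[0,0,0]]]}'|grep -E 'ee_pos|ft_f'
```

```text
time: 14.13
ee_pos: [0.5288, -0.0742, 0.0151]
eef_rot: [-0.021, 1.0, 0.0, -0.0]
ft_force: [-2.3, -0.1, 0.2]
width: 0.0701
grip_force: 1.0
ee_pos: [0.5299, -0.0742, 0.0151]
ft_force: [-2.0, -0.1, 2.1]
```

```bash
python3 -m crank '{"steps": [[[0.02,0.001,0],[0,0,0]],[[0.02,0.001,0],[0,0,0]]]}'|grep -E 'ee_pos|ft_f'; python3 -m crank '{"steps": [[[0.02,0.001,0],[0,0,0]],[[0.02,0.001,0],[0,0,0]]]}'|grep -E 'ee_pos|ft_f'
```

```text
ee_pos: [0.5309, -0.0741, 0.0151]
ft_force: [-2.2, -0.7, 1.6]
ee_pos: [0.5319, -0.0741, 0.0151]
ft_force: [-1.8, -0.3, 1.7]
```

```bash
python3 -m crank '{"steps": [[[0.02,0.001,0],[0,0,0]],[[0.02,0.001,0],[0,0,0]]]}'|grep -E 'ee_pos|ft_f'
```

```text
ee_pos: [0.5329, -0.074, 0.0151]
ft_force: [-5.5, -0.6, 4.2]
```

```bash
python3 -m crank '{"steps": [[[0.02,0.001,0],[0,0,0]],[[0.02,0.001,0],[0,0,0]]]}'|grep -E 'ee_pos|ft_f'
```

```text
ee_pos: [0.5328, -0.074, 0.0148]
ft_force: [-8.6, -0.2, 5.1]
```

```bash
python3 -m crank '{"steps": [[[-0.04,-0.002,0],[0,0,0]],[[-0.08,-0.003,0],[0,0,0]],[[-0.3,-0.013,0],[0,0,0]],[[-0.4,-0.017,0],[0,0,0]],[[0,0,0.6],[0,0,0]],[[0,0,1],[0,0,0]],[[0,0,1],[0,0,0]],[[0,0,1],[0,0,0]],[[0,0,0.4],[0,0,0]]]}' | grep -E "time|ee_pos|ft_f"
python3 -m crank '{"steps": [[[0.16,0.241,0],[0,0,-1]],[[0.16,0.241,0],[0,0,-1]],[[0.16,0.241,0],[0,0,-1]],[[0.16,0.241,0],[0,0,-1]],[[0.16,0.241,0],[0,0,-1]],[[0.16,0.241,0],[0,0,-1]],[[0.16,0.241,0],[0,0,-1]],[[0.16,0.241,0],[0,0,-1]],[[0.16,0.241,0],[0,0,-1]]]}' 45 | grep -E "time|ee_pos|ft_f"
python3 -m crank '{"steps": [[[0.16,0.241,0],[0,0,-1]],[[0.16,0.241,0],[0,0,-1]],[[0.16,0.241,0],[0,0,-1]],[[0.16,0.241,0],[0,0,-1]],[[0.16,0.241,0],[0,0,-1]],[[0.16,0.241,0],[0,0,-1]],[[0.16,0.241,0],[0,0,-1]],[[0.16,0.241,0],[0,0,-1]],[[0.16,0.241,0],[0,0,-1]],[[0,0,0],[0,0,0]]]}' | grep -E "time|ee_pos|ft_f"
sed -i "s/b=k\[1\]==.*/b=k[1]==1+np.argmax(k[2][1:,4]); cv2.imwrite('pics\/'+n+'_now.png',c['pixels'])/" box.py; python3 box.py
```

```text
time: 15.72
ee_pos: [0.5147, -0.0751, 0.1183]
ft_force: [0.9, 0.1, -0.1]
time: 16.47
ee_pos: [0.5492, -0.0203, 0.1146]
ft_force: [0.9, -0.5, 0.5]
time: 17.3
ee_pos: [0.5856, 0.0352, 0.1145]
ft_force: [-0.6, 0.7, -0.6]
top 1172 [0.0883 0.1259] 2.81520676612854 dock corners [[-0.0864, 0.1515], [-0.0856, 0.0256], [0.0027, 0.0262], [0.0019, 0.1521]]
scene 1004 [0.0885 0.1424] 3.2991859912872314 dock corners [[-0.0854, 0.1668], [-0.0833, 0.0245], [0.0052, 0.0258], [0.0031, 0.1682]]
tcp dock -0.0409 0.2021 z 0.1146447183238733 tool yaw rel dock 0.1415517007177982 87.4084482992822 [-0.26909253  0.51031001 -0.32324599] 17.4
```

```bash
python3 -m crank '{"steps": [[[0,0,-1],[0,0,0]],[[0,0,-1],[0,0,0]],[[0,0,-1],[0,0,0]],[[0,0,-0.7],[0,0,0]],[[0,0,-0.3],[0,0,0]],[[0.015,-0.35,0],[0,0,0]],[[0.01,-0.25,0],[0,0,0]],[[0.004,-0.1,0],[0,0,0]],[[0.004,-0.1,0],[0,0,0]],[[0.004,-0.1,0],[0,0,0]]]}'| grep -E "time|ee_pos|ft_f"
python3 -m crank '{"steps": [[[0.004,-0.1,0],[0,0,0]],[[0.004,-0.1,0],[0,0,0]],[[0.004,-0.1,0],[0,0,0]],[[0.004,-0.1,0],[0,0,0]]]}'| grep -E "time|ee_pos|ft_f"
python3 -m crank '{"steps": [[[0.004,-0.1,0],[0,0,0]],[[0.004,-0.1,0],[0,0,0]],[[0.003,-0.08,0],[0,0,0]]]}'| grep -E "time|ee_pos|ft_f"
python3 box.py
```

```text
time: 18.23
ee_pos: [0.587, 0.0107, 0.0162]
ft_force: [-0.9, -1.0, -0.1]
time: 18.57
ee_pos: [0.587, 0.0016, 0.0153]
ft_force: [-0.2, 2.8, 1.4]
time: 18.82
ee_pos: [0.587, -0.0061, 0.0151]
ft_force: [0.3, 2.6, 2.2]
top 891 [0.0889 0.1035] 1.1984527111053467 dock corners [[-0.0853, 0.115], [-0.0876, 0.0115], [0.0013, 0.0096], [0.0036, 0.113]]
scene 95 [0.0397 0.0391] 1.678252100944519 dock corners [[-0.0696, 0.1725], [-0.0701, 0.1335], [-0.0304, 0.133], [-0.0299, 0.172]]
tcp dock -0.0407 0.1619 z 0.015026931287944887 tool yaw rel dock -0.08632088489157752 87.63632088489157 [-0.22685213 -0.15192704  1.60259312] 18.9167
```

```bash
python3 -m crank '{"steps": [[[0.002,-0.05,0],[0,0,0]],[[0.002,-0.05,0],[0,0,0]],[[0.002,-0.05,0],[0,0,0]],[[0.002,-0.04,0],[0,0,0]]]}'| grep -E "ee_pos|ft_f"
python3 -m crank '{"steps": [[[0.001,-0.03,0],[0,0,0]],[[0.001,-0.02,0],[0,0,0]]]}'| grep -E "ee_pos|ft_f"
python3 -m crank '{"steps": [[[0.001,-0.02,0],[0,0,0]],[[0.001,-0.02,0],[0,0,0]]]}'| grep -E "ee_pos|ft_f"
```

```text
ee_pos: [0.5871, -0.0107, 0.015]
ft_force: [-0.3, 1.3, 0.4]
ee_pos: [0.5871, -0.0121, 0.015]
ft_force: [-0.7, 1.4, -0.2]
ee_pos: [0.5872, -0.013, 0.015]
ft_force: [-0.3, 1.1, 0.2]
```

```bash
python3 -m crank '{"steps": [[[0.001,-0.02,0],[0,0,0]],[[0.001,-0.02,0],[0,0,0]]]}'| grep -E "ee_pos|ft_f"
```

```text
ee_pos: [0.5872, -0.014, 0.015]
ft_force: [0.5, 0.8, -1.5]
```

```bash
python3 -m crank '{"steps": [[[0.001,-0.02,0],[0,0,0]],[[0.001,-0.02,0],[0,0,0]]]}'| grep -E "ee_pos|ft_f"
```

```text
ee_pos: [0.5873, -0.015, 0.015]
ft_force: [-0.5, 0.6, -1.2]
```

```bash
python3 -m crank '{"steps": [[[0.001,-0.02,0],[0,0,0]],[[0.001,-0.02,0],[0,0,0]]]}'| grep -E "ee_pos|ft_f"
```

```text
ee_pos: [0.5874, -0.016, 0.015]
ft_force: [0.6, 1.4, -0.5]
```

```bash
python3 -m crank '{"steps": [[[0.001,-0.02,0],[0,0,0]],[[0.001,-0.02,0],[0,0,0]]]}'| grep -E "ee_pos|ft_f"
```

```text
ee_pos: [0.5875, -0.0169, 0.0151]
ft_force: [-0.7, 1.4, -0.8]
```

```bash
python3 -m crank '{"steps": [[[0.001,-0.02,0],[0,0,0]]]}'| grep -E "ee_pos|ft_f"
```

```text
ee_pos: [0.5875, -0.0172, 0.0151]
ft_force: [-0.1, 3.2, 0.4]
```

```bash
python3 -m crank '{"steps": [[[0.001,-0.02,0],[0,0,0]]]}'| grep -E "ee_pos|ft_f"; python3 -m crank '{"steps": [[[0.001,-0.015,0],[0,0,0]]]}'| grep -E "ee_pos|ft_f"
```

```text
ee_pos: [0.5875, -0.0172, 0.0151]
ft_force: [-1.4, 4.6, -0.3]
ee_pos: [0.5875, -0.0172, 0.0151]
ft_force: [-1.5, 6.0, 1.4]
```

```bash
python3 -m crank '{"steps": [[[0,-0.015,0],[0,0,0]]]}'| grep -E "ee_pos|ft_f"
```

```text
ee_pos: [0.5875, -0.0172, 0.0151]
ft_force: [-1.8, 7.7, 1.5]
```

```bash
python3 -m crank '{"steps": [[[0,-0.02,0],[0,0,0]],[[0,0,0],[0,0,0]],[[0,0,0],[0,0,0]],[[0,0,0],[0,0,0]]]}'| grep -E "ee_pos|ft_f"
python3 - <<'E'
from h import *
c=grab('scene');a=c['pixels'][150:260,230:400];cv2.imwrite('pics/s2.png',cv2.convertScaleAbs(cv2.resize(a,None,fx=4.6,fy=4.6,interpolation=2),alpha=1.4))
c=grab('top');a=c['pixels'][160:275,285:455];cv2.imwrite('pics/t2.png',cv2.convertScaleAbs(cv2.resize(a,None,fx=4.6,fy=4.6,interpolation=2),alpha=1.4))
E
```

```text
ee_pos: [0.5875, -0.0172, 0.0151]
ft_force: [-2.3, 7.6, 0.7]
```

View pics/s2.png

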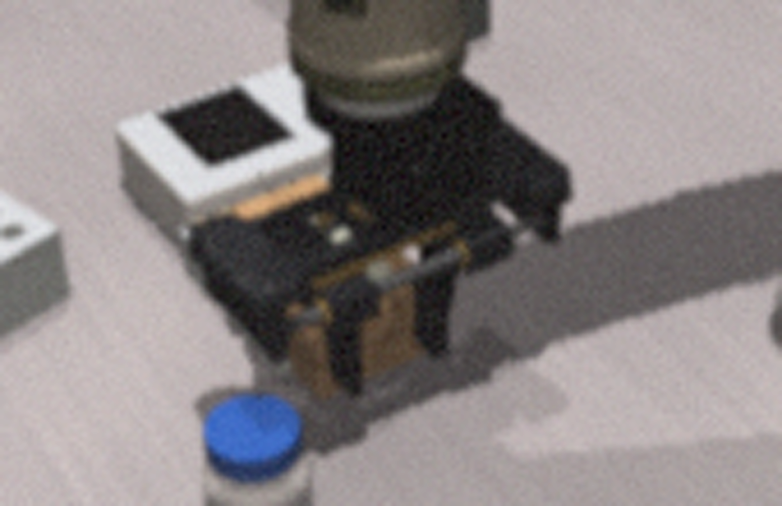

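View pics/t2.png

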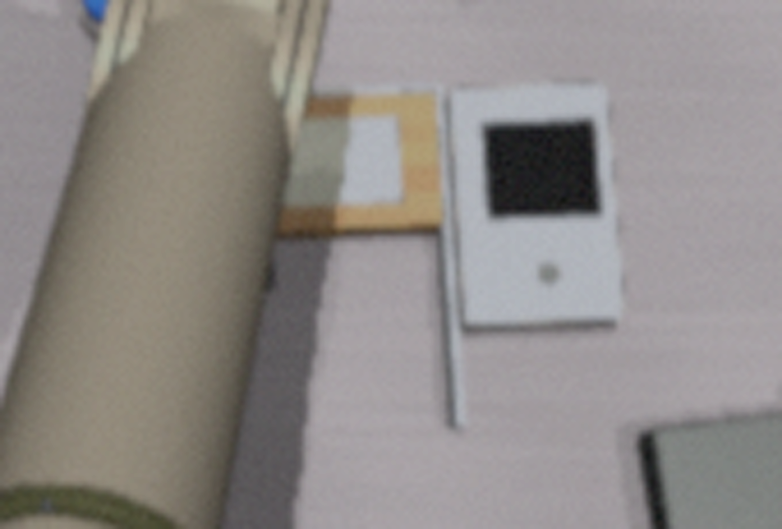

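The crops show the label end hard against the end stop at x≈440 of the top crop. The long side lies along the fence at the upper edge (310–440, 92). Now pressing to about 10 N.

```bash
python3 -m crank '{"steps": [[[0,-0.015,0],[0,0,0]],[[0,-0.01,0],[0,0,0]],[[0,0,0],[0,0,0]]]}'| grep -E "ee_pos|ft_f"
```

```text
ee_pos: [0.5875, -0.0172, 0.0151]
ft_force: [-1.4, 9.2, 0.8]
```

```bash
python3 -m crank '{"steps": [[[0,-0.01,0],[0,0,0]],[[0,0,0],[0,0,0]],[[0,0,0],[0,0,0]],[[0,0,0],[0,0,0]]]}'| grep -E "ee_pos|ft_f";  python3 -m crank '{"steps": [[[0,0,0],[0,0,0]],[[0,0,0],[0,0,0]],[[0,0,0],[0,0,0]],[[0,0,0],[0,0,0]]]}'| grep -E "ee_pos|ft_f"
```

```text
ee_pos: [0.5874, -0.0173, 0.0151]
ft_force: [-2.1, 10.3, 1.9]
ee_pos: [0.5875, -0.0172, 0.0151]
ft_force: [-1.4, 9.6, 1.1]
```

```bash
python3 -m crank '{"steps": [[[0,0.04,0],[0,0,0]],[[0,0.06,0],[0,0,0]],[[-0.003,0.1,0],[0,0,0]],[[-0.01,0.3,0],[0,0,0]],[[0,0.6,0],[0,0,0]],[[0,0.8,0.6],[0,0,0]],[[0,1,1],[0,0,0]],[[0,1,1],[0,0,0]],[[-0.5,1,1],[0,0,0]],[[-0.5,1,1],[0,0,0]]]}'| grep -E "ee_pos|ft_f"
python3 -m crank '{"steps": [[[-0.5,1,0.5],[0,0,0]],[[-1,1,0],[0,0,0]],[[-1,1,0],[0,0,0]],[[-1,1,0],[0,0,0]],[[-1,0.5,0],[0,0,0]],[[0,0,0],[0,0,0]],[[0,0,0],[0,0,0]]]}'| grep -E "time|ee_pos|ft_f"
python3 - <<'E'
from m import *
C=np.array([.6345,-.1667]);th=np.radians(2.45);ex=np.array([np.cos(th),np.sin(th)]);ey=np.array([-ex[1],ex[0]])
for n in('top','scene'):
    c=grab(n);P=pts(c);np.savez(f'pics/{n}3.npz',**c)
    D=np.stack([(P[...,:2]-C)@ex,(P[...,:2]-C)@ey],-1)
    b=(P[...,2]>.0355)&(P[...,2]<.042)&(D[...,0]>-.12)&(D[...,0]<.003)&(D[...,1]>-.004)&(D[...,1]<.17)
    q=D[b]
    # +x edge of lid per y-bin, and -y edge per x-bin
    print(n,len(q))
    print(' x edges by y',[(round(y,3),q[abs(q[:,1]-y)<.01][:,0].min().round(4),q[abs(q[:,1]-y)<.01][:,0].max().round(4)) for y in(.02,.05,.08,.12)])
    print(' y edges by x',[(x,q[abs(q[:,0]-x)<.008][:,1].min().round(4),q[abs(q[:,0]-x)<.008][:,1].max().round(4)) for x in(-.075,-.05,-.025,-.01)])
    a=c['pixels'];a=a[150:265,300:430] if n=='top' else a[160:250,230:370]
    cv2.imwrite(f'pics/{n}3.png',cv2.convertScaleAbs(cv2.resize(a,None,fx=5.2,fy=5.2,interpolation=2),alpha=1.4))
E
```

```text
ee_pos: [0.562, 0.1284, 0.1312]
ft_force: [0.2, 0.2, -0.1]
time: 23.35
ee_pos: [0.4487, 0.2412, 0.1427]
ft_force: [0.9, -1.3, 1.0]
top 997
 x edges by y [(0.02, np.float64(-0.0855), np.float64(-0.0002)), (0.05, np.float64(-0.0848), np.float64(0.0009)), (0.08, np.float64(-0.086), np.float64(-0.0034)), (0.12, np.float64(-0.0864), np.float64(-0.0018))]
 y edges by x [(-0.075, np.float64(0.0027), np.float64(0.14)), (-0.05, np.float64(0.0011), np.float64(0.1389)), (-0.025, np.float64(0.0024), np.float64(0.1401)), (-0.01, np.float64(-0.0021), np.float64(0.1398))]
scene 1086
 x edges by y [(0.02, np.float64(-0.0852), np.float64(0.0009)), (0.05, np.float64(-0.084), np.float64(0.0006)), (0.08, np.float64(-0.0837), np.float64(0.0011)), (0.12, np.float64(-0.0849), np.float64(0.0005))]
 y edges by x [(-0.075, np.float64(-0.0032), np.float64(0.14)), (-0.05, np.float64(-0.0029), np.float64(0.1408)), (-0.025, np.float64(-0.003), np.float64(0.142)), (-0.01, np.float64(-0.0006), np.float64(0.1413))]
```

View pics/top3.png

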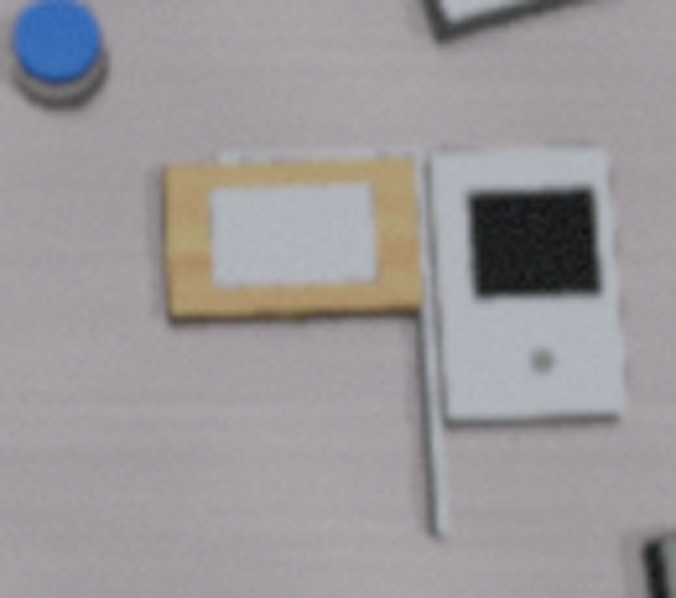

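View pics/scene3.png

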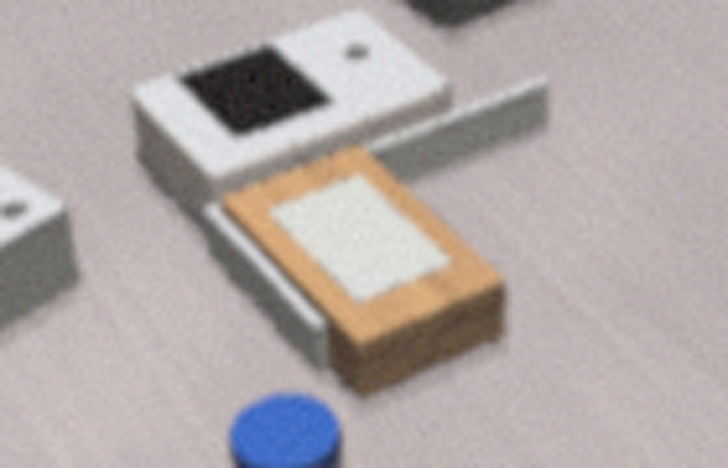

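The box looks seated, but the tilt needs a finer check. In the top crop the lid's upper edge runs (165,168)→(415,157), and the fence's runs (222,150)→(425,147).

Run:
```python
from m import *
def ang(L): a=np.degrees(np.arctan2(L[1],L[0])); return (a+45)%90-45
for n in('top','scene'):
    c=dict(np.load(f'pics/{n}3.npz'));g=cv2.resize(c['pixels'],None,fx=1,fy=1).astype(float)
    P=pts(c)
    hsv=cv2.cvtColor(c['pixels'],cv2.COLOR_BGR2HSV)
    # subpixel edges: gradient maximum along the normal of each expected edge (predicted in world)
    gray=cv2.GaussianBlur(g[...,0],(0,0),.7)  # blue: wood dark, bench/metal bright
    def proj(p):
        q=np.linalg.inv(c['T'])@np.append(p,1); return np.array([c['cx']+c['f']*q[0]/-q[2],c['cy']-c['f']*q[1]/-q[2]])
    C=np.array([.6345,-.1667]);th=np.radians(2.45);ex=np.array([np.cos(th),np.sin(th)]);ey=np.array([-ex[1],ex[0]])
    def edge(nm,A,B,h,N=25,half=.008):
        out=[]
        A,B=np.array(A),np.array(B);nrm=np.array([-(B-A)[1],(B-A)[0]]);nrm=nrm/np.linalg.norm(nrm)
        s=np.linspace(-half,half,65)
        for t in np.linspace(.08,.92,N):
            d=A+(B-A)*t+s[:,None]*nrm
            uv=np.float32([proj(np.append(C+x[0]*ex+x[1]*ey,h)) for x in d])
            v=cv2.remap(gray.astype(np.float32),uv[:,:1],uv[:,1:],cv2.INTER_CUBIC).ravel()
            gr=np.abs(np.gradient(v)); w=gr*(gr>.6*gr.max()); out.append(A+(B-A)*t+nrm*(w@s/w.sum()))
        o=np.float32(out);L=cv2.fitLine(o,cv2.DIST_HUBER,0,.001,.001).ravel()
        res=np.median(abs((o-L[2:])@np.array([-L[1],L[0]])))
        print(n,nm,'angle rel dock est',ang(L).round(2),'at',L[2:].round(4),'res mm',(res*1e3).round(2))
    edge('lid -x edge',(-.085,.0),(-.085,.14),.038)
    edge('lid +x edge',(0,.0),(0,.14),.038,half=.005)
    edge('lid foot edge',(-.085,.14),(0,.14),.038)
    edge('lid label edge',(-.085,0),(0,0),.038,half=.005)
    edge('housing far edge',(-.15,-.106),(0,-.106),.05)
    edge('housing +x edge',(0,-.106),(0,-.01),.05)
    edge('housing -x edge',(-.15,-.106),(-.15,-.01),.05)
    edge('stop face free part',(-.2,0),(-.1,0),.03,half=.005)
    edge('fence outer top',(.006,.0),(.006,.11),.03,half=.004)
# pre-box images: fence
```

```text
top lid -x edge angle rel dock est 0.44 at [-0.0918  0.0705] res mm 0.61
top lid +x edge angle rel dock est -0.49 at [-0.0028  0.0867] res mm 0.17
top lid foot edge angle rel dock est -2.03 at [-0.033   0.1426] res mm 0.33
top lid label edge angle rel dock est 0.15 at [-0.0363  0.0015] res mm 0.18
top housing far edge angle rel dock est 0.88 at [-0.0839 -0.1022] res mm 1.42
top housing +x edge angle rel dock est -0.6 at [-0.0049 -0.062 ] res mm 0.68
top housing -x edge angle rel dock est 0.24 at [-0.151 -0.058] res mm 0.18
top stop face free part angle rel dock est 0.48 at [-0.15  0.  ] res mm 0.22
top fence outer top angle rel dock est -1.18 at [0.0026 0.0619] res mm 0.19
scene lid -x edge angle rel dock est 0.37 at [-0.0844  0.0676] res mm 0.57
scene lid +x edge angle rel dock est -0.16 at [0.0037 0.0705] res mm 0.15
scene lid foot edge angle rel dock est -0.3 at [-0.0407  0.1397] res mm 0.38
scene lid label edge angle rel dock est 0.99 at [-0.0425 -0.0014] res mm 1.92
scene housing far edge angle rel dock est 2.6 at [-0.0813 -0.1014] res mm 0.82
scene housing +x edge angle rel dock est -0.69 at [ 0.0013 -0.054 ] res mm 0.4
scene housing -x edge angle rel dock est -0.14 at [-0.1467 -0.0533] res mm 0.46
scene stop face free part angle rel dock est 1.17 at [-0.1514  0.0002] res mm 0.25
scene fence outer top angle rel dock est 0.21 at [0.0071 0.0527] res mm 0.26
```

```bash
python3 -m crank '{"steps": [[[0.117,-0.746,0],[0,0,1]],[[0.117,-0.746,0],[0,0,1]],[[0.117,-0.746,0],[0,0,1]],[[0.117,-0.746,0],[0,0,1]],[[0.117,-0.746,0],[0,0,1]],[[0.117,-0.746,0],[0,0,1]],[[0.117,-0.746,0],[0,0,1]],[[0.117,-0.746,0],[0,0,1]],[[0.117,-0.746,0],[0,0,1]]]}' 70 | grep -E "ee_pos|ft_f"
python3 -m crank '{"steps": [[[0.117,-0.746,0],[0,0,1]],[[0.117,-0.746,0],[0,0,1]],[[0.117,-0.746,0],[0,0,1]],[[0.117,-0.746,0],[0,0,1]],[[0.117,-0.746,0],[0,0,1]],[[0.117,-0.746,0],[0,0,1]],[[0.117,-0.746,0],[0,0,1]],[[0.117,-0.746,0],[0,0,1]],[[0.117,-0.746,0],[0,0,1]],[[0,0,0],[0,0,0]]]}' | grep -E "time|ee_pos|eef|ft_f"
python3 box.py | tail -1
```

```text
ee_pos: [0.4769, 0.0697, 0.1427]
ft_force: [0.1, 0.3, 1.1]
time: 25.03
ee_pos: [0.5026, -0.1013, 0.1429]
eef_rot: [-0.02, 1.0, -0.001, 0.0]
ft_force: [-0.8, -1.3, -0.1]
tcp dock -0.129 0.0747 z 0.14255849171496932 tool yaw rel dock 89.65226408205743 -2.1022640820573963 [-0.7717529   1.39167853  0.13013354] 25.1333
```

```bash
python3 -m crank '{"steps": [[[0,0,-1],[0,0,0.05]],[[0,0,-1],[0,0,0]],[[0,0,-1],[0,0,0]],[[0,0,-1],[0,0,0]],[[0,0,-0.7],[0,0,0]],[[0,0,-0.4],[0,0,0]],[[0.4,0.017,0],[0,0,0]],[[0.35,0.015,0],[0,0,0]],[[0.2,0.008,0],[0,0,0]]]}' | grep -E "ee_pos|ft_f"
python3 -m crank '{"steps": [[[0.06,0.003,0],[0,0,0]],[[0.04,0.002,0],[0,0,0]],[[0.03,0.001,0],[0,0,0]],[[0,0,0],[0,0,0]]]}' | grep -E "ee_pos|ft_f"
```

```text
ee_pos: [0.5288, -0.0944, 0.0164]
ft_force: [-0.1, -0.1, 1.0]
ee_pos: [0.5296, -0.0946, 0.0154]
ft_force: [0.0, -0.1, -0.6]
```

```bash
python3 -m crank '{"steps": [[[0.02,0.001,0],[0,0,0]],[[0.02,0.001,0],[0,0,0]]]}'| grep -E "ee_pos|ft_f"; python3 -m crank '{"steps": [[[0.02,0.001,0],[0,0,0]],[[0.02,0.001,0],[0,0,0]]]}'| grep -E "ee_pos|ft_f"
```

```text
ee_pos: [0.5303, -0.0945, 0.0152]
ft_force: [-0.5, -0.0, 0.3]
ee_pos: [0.5314, -0.0945, 0.0151]
ft_force: [0.2, 0.2, 0.1]
```

```bash
python3 -m crank '{"steps": [[[0.02,0.001,0],[0,0,0]],[[0.02,0.001,0],[0,0,0]]]}'| grep -E "ee_pos|ft_f"; python3 -m crank '{"steps": [[[0.02,0.001,0],[0,0,0]]]}'| grep -E "ee_pos|ft_f"
```

```text
ee_pos: [0.5324, -0.0944, 0.0151]
ft_force: [-0.1, -0.1, 0.7]
ee_pos: [0.5329, -0.0944, 0.0151]
ft_force: [0.1, -0.1, -1.3]
```

```bash
python3 -m crank '{"steps": [[[0.02,0.001,0],[0,0,0]]]}'| grep -E "ee_pos|ft_f"; python3 -m crank '{"steps": [[[0.02,0.001,0],[0,0,0]]]}'| grep -E "ee_pos|ft_f"
```

```text
ee_pos: [0.5332, -0.0944, 0.015]
ft_force: [-3.2, 0.1, 1.8]
ee_pos: [0.5333, -0.0944, 0.0149]
ft_force: [-3.5, 0.6, 1.9]
```

```bash
python3 -m crank '{"steps": [[[0.02,0.001,0],[0,0,0]],[[0.02,0.001,0],[0,0,0]]]}'| grep -E "ee_pos|ft_f"; python3 -m crank '{"steps": [[[0,0,0],[0,0,0]],[[0,0,0],[0,0,0]]]}'| grep -E "ee_pos|ft_f"
```

```text
ee_pos: [0.5336, -0.0944, 0.0147]
ft_force: [-8.3, 0.5, 4.9]
ee_pos: [0.5335, -0.0945, 0.0147]
ft_force: [-7.0, 0.9, 5.0]
```

The side check met the fence resistance within 0.4 mm, so the box was already flush when I pressed it. Retreating.

```bash
python3 -m crank '{"steps": [[[-0.04,-0.002,0],[0,0,0]],[[-0.08,-0.003,0],[0,0,0]],[[-0.3,-0.013,0],[0,0,0]],[[-0.4,-0.017,0],[0,0,0]],[[0,0,0.6],[0,0,0]],[[0,0,1],[0,0,0]],[[0,0,1],[0,0,0]],[[0,0,1],[0,0,0]],[[0,0,1],[0,0,0]],[[0,0.5,0.5],[0,0,0]]]}' | grep -E "ee_pos|ft_f"
python3 -m crank '{"steps": [[[0,1,0],[0,0,0]],[[0,1,0],[0,0,0]],[[0,1,0],[0,0,0]],[[0,1,0],[0,0,0]],[[0,1,0],[0,0,0]],[[0,1,0],[0,0,0]],[[0,1,0],[0,0,0]],[[0,0.5,0],[0,0,0]],[[0,0,0],[0,0,0]],[[0,0,0],[0,0,0]]]}' | grep -E "time|ee_pos|ft_f"
python3 box.py
python3 - <<'E'
from m import *
for n in('top','scene'):
    a=dict(np.load(f'pics/{n}0.npz'));c=grab(n);np.savez(f'pics/{n}4.npz',**c)
    for nm,x0,x1,y0,y1 in(('cup_a',.64,.74,-.02,.09),('cup_b',.31,.41,.02,.12)):
        for k in(a,c):
            P=pts(k);h=cv2.cvtColor(k['pixels'],cv2.COLOR_BGR2HSV);m=rect(P,.05,.07,x0,x1,y0,y1)&(h[...,1]>120);print(n,nm,P[m][:,:2].mean(0).round(4))
E
```

```text
ee_pos: [0.515, -0.0852, 0.1456]
ft_force: [0.7, -0.2, -0.9]
time: 28.97
ee_pos: [0.5143, 0.1045, 0.1425]
ft_force: [1.1, -0.9, 0.6]
top 1263 [0.0903 0.1325] 2.614123821258545 dock corners [[-0.0868, 0.14], [-0.0864, 0.0075], [0.0039, 0.0078], [0.0035, 0.1403]]
scene 1102 [0.089  0.1345] 1.799920916557312 dock corners [[-0.0848, 0.1425], [-0.0863, 0.008], [0.0027, 0.0069], [0.0042, 0.1415]]
tcp dock -0.1084 0.2747 z 0.1426037925766305 tool yaw rel dock 90.09762400214223 -2.5476240021422107 [ 0.52223138  0.05634406 -0.02586044] 29.0667
top cup_a [0.691  0.0313]
top cup_a [0.6907 0.0314]
top cup_b [0.3582 0.0727]
top cup_b [nan nan]
scene cup_a [0.697  0.0371]
scene cup_a [0.6969 0.0372]
scene cup_b [0.3649 0.0779]
scene cup_b [0.3647 0.0779]<stdin>:6: RuntimeWarning: Mean of empty slice.
  ret = um.true_divide(
```

```bash
python3 -c "
from bench import ticket
print(ticket.close_job())"
```

```text
the job is handed in; nothing more can be done
None
```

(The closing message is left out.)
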